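# Set the purge valve, try the dry-box lid, free its catch if caught, and hold the lid open

### The arm

A 6-joint arm with a two-finger parallel gripper is mounted at the origin on a cart in front of the work surface, level with it; the furniture and walls round the work are solid. World frame = base frame: x ahead of the robot, y to its left, z up, the work surface at z = 0. Lengths are in m, angles in rad, forces in N, time in s.
With the tool pointing down it reaches from about 0.425 to 0.95 m from the base axis. Payload 3.5 kg.
Tool frame: the origin (TCP) lies midway between the tips of the shut fingers; the grasp point (between the pads) lies 19 mm behind it; z points along the fingers, y is the line along which they close (so a half turn about z gives the same grasp; the last joint's range is limited). The gripper opens to 85 mm and grips with 20 to 120 N. Pads are 22 mm wide; open, the fingers measure 114 mm over their backs; the gripper's body (76 mm by 85 mm) begins 54 mm behind the grasp point. The pads swing forward as they close: fully open they stand 13 mm farther back than shut.
Start: joints at [1.199, 0.286, 1.577, -0, 1.279, -0.15], TCP at [0.148, 0.658, 0.231] pointing down, gripper open.
Joint ranges: [-2.77, 2.77], [-0.9, 2.22], [0.21, 2.48], [-1.53, 4.67], [0.24, 2.81], [-2.84, 2.84]. Speed limits (rad/s): [2.79, 2.79, 3.14, 3.14, 3.14, 3.14].

### API

Orientations are given as a unit quaternion [x, y, z, w].
In Python, from plant import get_state, read_camera, ctrl gives the robot as it stands.
- The arm moves only by the shell command python3 -m crank 'ROWS' [FORCE]. ROWS is JSON, a list of rows, each a list of 3 entries, a list of its own where there are three numbers: the shift along the tool's x, y, z in mm, then the turn about the tool's z in degrees, then the closure in counts, from 0 (fully open) to 255 (shut). In form: [[[tx, ty, tz], yaw, claw], ...]. A call has 1 to 10 rows; each row is the pose to reach, as a shift and turn from the pose commanded when the call began, along the tool's axes at that moment; what a row does not reach only later rows make up. A row lasts 1/10 s, in which the tool goes at most 50 mm and 8.59 degrees, less where a joint would pass 70% of its speed; a pose out of reach is approached as far as the arm can. A call with a gripper value outside its range is refused whole. The fingers move at their own pace and stop on an object; FORCE is the grip in N (left out, the last holds). Time passes only in rows, so rows that repeat a pose let the fingers close. It gives the time, the measured TCP pose, the force, the opening and the grip force at its end, in the units of the state.
- get_state(): the state, without advancing time (a new reading comes with each control period).
- read_camera(name): name is "scene" or "top"; returns a dict with "frame" (420x560x3 uint8, blue, green, red), "range_z" (420x560 float32, m along the optical axis (not along the pixel's ray), 0 where there is no reading), "vfov" (degrees; the focal length in pixels is half the picture's height over the tangent of half this angle, whatever the lens; pixels are square), "cx", "cy" (the principal point, pixels), "k1" (the pictures are not rectified: a ray, as slopes to the right and down, at radius r is drawn at 1 + k1 r^2 times it, then the intrinsics apply), "origin" and "orientation" of the camera in the world. Camera axes: x right, y down, z forward; pixel columns grow to the right and rows downward; lengths in m; the calibration is good to about 2 mm. A picture is of the moment at which its call begins.
- ctrl.sign_off(): hands the job in; it is judged then, once.
The state is a dict: "time": time; "qpos": joint angles; "dq": joint speeds; "joint_efforts": joint torques, N m; "eef_pos": TCP position; "tcp_rot": TCP orientation; "contact_force": force on the tool from outside, world axes, zero at the start; "wrist_torque": the same for the moment, N m; "opening": opening from 0.0 (shut) to 1.0 (fully open); "finger_force": force on a finger pad.
Only numpy, scipy, OpenCV 4.12 (cv2) and the standard library are available. Lean on these libraries where they do the work, as an engineer would, in place of code of your own. Each camera call takes 0.05 s, during which the arm holds its last target. There are 200 camera calls.

### The job

On the metal dry box, first turn the purge valve to half open (45 degrees, its middle mark). Then, before touching the catch's release knob, tug the lid gently up by its bar handle to learn whether the hidden catch holds it: if it is caught, slide the release knob fully back away from the lid, then lift the lid. Finish while still holding the lid steady by its handle at about 60 degrees open (it falls shut if let go), the valve still half open; never force a caught lid, and leave the tools lying nearby where they are.

Things in the scene. Friction and masses are not known exactly. Their poses are not given: they have to be found in the camera images.
- dry_box: Metal storage box fixed on the bench, 180 (x) x 230 (y) x 60 mm high. Origin: centre of its underside. Box frame: -x is its front, towards the robot; +y its left as the robot sees it. Its left part (y -35 to +115 mm) is the chamber under the lid; its right part (y -115 to -35 mm) is a solid grey deck, top 60 mm above the bench, with the purge valve at the rear and the catch's release knob at the front.
- valve (a joint): Angle of the purge valve in rad: 0 closed, 1.571 fully open, grows counter-clockwise seen from above; 0.785 is half open. Starts at 0 to 0.35. Stiff (about 0.06 N m), stays where it is left. Raised black ticks on the dial plate mark 0, 45 and 90 degrees.
- valve_grip (a point): Centre of the valve's black wing on its vertical axis, 97 mm above the bench. The wing is an upright flat bar 50 mm long, 10 mm thick, 32 mm high (80 to 112 mm above the bench), a small nose under the end that points at the ticks; below it the stem is 10 mm thick and a brass collar, 22 mm wide, ends 70 mm above the bench. This point's frame turns with the wing: its y axis runs along the wing (towards the nose), its x axis across it. At 0 the wing lies along the box's y axis.
- release (a joint): Travel of the release knob in m: 0 home (next to the lid, as it starts), 0.028 fully back. It slides straight along the box's -y (away from the lid), takes about 3 N and stays where it is left. Drawing it more than about 0.018 pulls the bolt clear, and the bolt stays clear. Its position tells nothing of whether the bolt is caught at the start.
- release_knob (a point): Centre of the grip of the release knob: an upright dark steel knob, neck 13 mm in diameter, head 17 mm, standing 64 to 107 mm above the bench in a slot of a steel plate on the deck; this point is 89 mm above the bench.
- catch_case: Steel plate 44 x 70 x 3 mm on the deck, origin at the centre of its underside, 55 mm ahead of the box's centre (in the deck's middle); it carries the release knob and, hidden underneath, the bolt. At the start the bolt may or may not be in the lid's striker; this cannot be seen from outside. The bolt is not to be loaded with more than 45 N (a pull of about 30 N on the handle).
- lid: Aluminium lid, 0.35 kg, 176 x 148 mm, on a hinge along the box's y axis at its rear. Origin on the hinge axis; axes as the box's when shut, so the angle of its z axis from vertical is the opening (0 shut, up to 1.75 rad; the front goes up and back). It takes about 2 N at the handle to lift. When caught it gives about 6 mm at the handle, then stops; when free it just lifts. It falls shut when let go.
- lid_handle (a point): Middle of the round steel bar handle: 12 mm thick, 90 mm long along the box's y axis, held by two arms 45 mm ahead of the lid's front edge (35 mm clear gap between bar and lid edge), 221 mm ahead of the hinge axis and 68 mm above the bench when shut. Frame as the lid's.
- lid_hinge (a point): Point on the lid's hinge axis behind the middle of the handle, 64 mm above the bench; frame as the lid's.
- torque_driver: Bystander: green handled torque screwdriver, 146 mm long, 31 mm thick, lying right of the box. Origin: centre of its underside.
- tweezers: Bystander: steel tweezers, 123 mm long, lying near the bench's front left corner. Origin: centre of its underside.
- marker_black: Bystander: marker pen, 126 mm long, 13 mm thick, lying farther right of the box. Origin: centre of its underside.

How it is judged:
By the outcome, as a careful person would: the job done as asked, in the order asked, and still so for the second after the job is handed in, while the arm keeps its last pose, push and grip.
It also fails if it takes over 64 s, if anything falls off the work surface, if the arm or the gripper's body presses on something with over 40 N, if the wrist force passes 120 N, or if a joint passes its speed limit or range.

## Working session

There is one attempt and no reset: what is moved stays moved. The work goes in short steps, Python scripts to look and compute and a shell command to move; the robot and the scene stay as the last step left them, time stands still between calls to the robot, and variables do not carry over. Pictures are saved under pics/ and viewed, at most 10 in all, crops included, and the job is handed in when it is done.

```bash
mkdir -p pics; ls; cat > h.py <<'E'
import numpy as np, cv2, json
from plant import get_state, read_camera, ctrl
from scipy.spatial.transform import Rotation as R
def cam(n):
    c=read_camera(n); np.savez(f'pics/{n}.npz',**c); return c
def rays(c,uv):
    uv=np.atleast_2d(np.array(uv,float)); f=210/np.tan(np.radians(c['vfov'])/2)
    d=(uv-[c['cx'],c['cy']])/f; s=d.copy()
    for _ in range(20): s=d/(1+c['k1']*(s**2).sum(1,keepdims=True))
    q=np.c_[s,np.ones(len(s))]
    return q
def onplane(c,uv,z):
    r=R.from_quat(c['orientation']).apply(rays(c,uv)); o=np.array(c['origin'])
    return o+r*((z-o[2])/r[:,2])[:,None]
def bydepth(c,uv):
    uv=np.atleast_2d(uv).astype(int); q=rays(c,uv)*c['range_z'][uv[:,1],uv[:,0]][:,None]
    return R.from_quat(c['orientation']).apply(q)+c['origin']
E
python3 - <<'E'
from h import *
for n in('scene','top'):
    c=cam(n); cv2.imwrite(f'pics/{n}0.png',c['frame']); print(n,{k:c[k] for k in c if k not in('frame','range_z')})
s=get_state(); print(s)
E
```

```text
pics
scene {'vfov': 52.45283443714173, 'cx': 285.00994296248547, 'cy': 201.64065823949883, 'k1': -0.019587016407867478, 'origin': array([ 0.95940396, -0.05579631,  0.89784152]), 'orientation': array([ 0.77821664,  0.56333548, -0.16430499, -0.22368699])}
top {'vfov': 54.13169491744619, 'cx': 269.9814482441383, 'cy': 211.89372289335432, 'k1': -0.05336616296056357, 'origin': array([0.2744941 , 0.09791353, 0.89993716]), 'orientation': array([ 0.7338873 , -0.67190995,  0.06715953, -0.07372958])}
{'time': 0.1, 'qpos': array([ 1.19899836e+00,  2.87130345e-01,  1.57803834e+00, -3.22744587e-05,
        1.27859120e+00, -1.50017038e-01]), 'dq': array([-0.00023525, -0.00152689, -0.00477346, -0.0016026 ,  0.00037123,
        0.0019829 ]), 'joint_efforts': array([ 1.33006222e-03, -4.07294118e+01, -2.93702978e+01, -7.71979012e-05,
        3.33903568e-03,  8.34498678e-06]), 'eef_pos': array([0.14824893, 0.65790819, 0.23004579]), 'tcp_rot': array([ 1.10658638e-01,  9.93857883e-01, -1.05092542e-03, -2.64600979e-04]), 'contact_force': array([ 0.63826517, -0.38091396,  0.1084092 ]), 'wrist_torque': array([-0.01822639,  0.00473913,  0.02866918]), 'finger_force': 0.0, 'opening': 0.9991722701658915}
```

View pics/scene0.png

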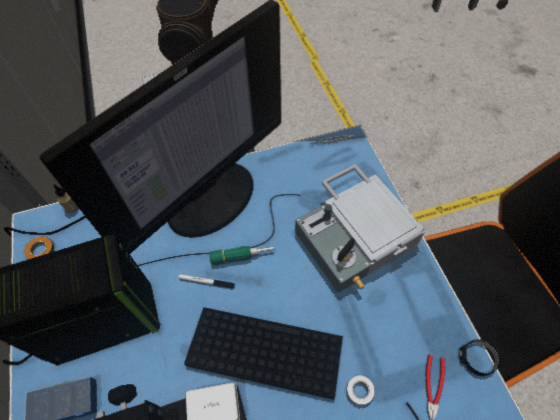

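View pics/top0.png

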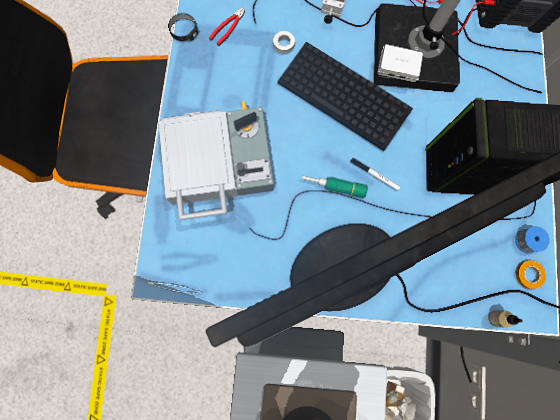

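The scene camera looks from behind: box at (355,230), handle (345,180), knob (320,215), valve (345,250). In the top view the box is at (215,150), handle bar (203,213), knob (252,168), valve wing (245,120). A large monitor runs from (215,335) to (560,170), to the right of the approach path.

```bash
python3 - <<'E'
from h import *
c=dict(np.load('pics/top.npz')); s=dict(np.load('pics/scene.npz'))
a=cv2.resize(c['frame'][90:230,145:290],None,fx=4,fy=4,interpolation=cv2.INTER_CUBIC)
b=cv2.resize(s['frame'][150:300,280:430],None,fx=3.7,fy=3.7,interpolation=cv2.INTER_CUBIC)
b=cv2.resize(b,(int(b.shape[1]*a.shape[0]/b.shape[0]),a.shape[0])) 
b=b[:, :220] if False else b
cv2.imwrite('pics/cropT.png',a); cv2.imwrite('pics/cropS.png',b); print(a.shape,b.shape, b.shape[0]/150)
# cloud of both
vv,uu=np.mgrid[0:420,0:560]; uv=np.c_[uu.ravel(),vv.ravel()]
for n,k in(('top',c),('scene',s)):
    P=bydepth(k,uv); P=P[k['range_z'].ravel()>0]
    h=np.histogram(P[:,2],bins=np.arange(-.02,.13,.005)); print(n,list(zip(h[1].round(3),h[0])))
    m=(P[:,2]>.15)&(P[:,0]>.1)&(P[:,1]>-.3)&(P[:,1]<.65); Q=P[m]
    for x in np.arange(.1,.8,.05):
        q=Q[abs(Q[:,0]-x)<.01]
        if len(q): print(x.round(2),q.min(0).round(2),q.max(0).round(2))
# top pixel rough points
for nm,uvp,z in (('bar',(203,213),.074),('knob',(243,172),.107),('valve',(245,120),.112)):
    print(nm,onplane(c,uvp,z),bydepth(c,uvp))
E
```

```text
(560, 580, 3) (560, 560, 3) 3.7333333333333334
top [(np.float64(-0.02), np.int64(481)), (np.float64(-0.015), np.int64(599)), (np.float64(-0.01), np.int64(783)), (np.float64(-0.005), np.int64(43353)), (np.float64(0.0), np.int64(37540)), (np.float64(0.005), np.int64(2762)), (np.float64(0.01), np.int64(6846)), (np.float64(0.015), np.int64(4140)), (np.float64(0.02), np.int64(3444)), (np.float64(0.025), np.int64(2331)), (np.float64(0.03), np.int64(3445)), (np.float64(0.035), np.int64(2254)), (np.float64(0.04), np.int64(783)), (np.float64(0.045), np.int64(957)), (np.float64(0.05), np.int64(683)), (np.float64(0.055), np.int64(1739)), (np.float64(0.06), np.int64(2625)), (np.float64(0.065), np.int64(1784)), (np.float64(0.07), np.int64(4659)), (np.float64(0.075), np.int64(1041)), (np.float64(0.08), np.int64(312)), (np.float64(0.085), np.int64(314)), (np.float64(0.09), np.int64(348)), (np.float64(0.095), np.int64(303)), (np.float64(0.1), np.int64(328)), (np.float64(0.105), np.int64(365)), (np.float64(0.11), np.int64(335)), (np.float64(0.115), np.int64(171)), (np.float64(0.12), np.int64(145))]
0
[... 1402 characters left out ...]
 (np.float64(0.12), np.int64(456))]
0.15 [0.14 0.6  0.25] [0.15 0.61 0.28]
0.25 [0.24 0.08 0.15] [0.26 0.16 0.41]
0.3 [0.29 0.   0.15] [0.31 0.07 0.41]
0.35 [ 0.34 -0.08  0.15] [ 0.36 -0.01  0.41]
0.4 [ 0.39 -0.17  0.15] [ 0.41 -0.09  0.41]
0.45 [ 0.44 -0.25  0.15] [ 0.46 -0.18  0.41]
0.5 [ 0.49 -0.27  0.18] [ 0.5  -0.26  0.41]
0.55 [ 0.54 -0.3   0.15] [ 0.56 -0.23  0.25]
0.6 [ 0.59 -0.3   0.15] [ 0.61 -0.23  0.25]
0.65 [ 0.64 -0.3   0.15] [ 0.65 -0.23  0.25]
bar [[0.42665877 0.24979391 0.074     ]] [[0.42665499 0.24979014 0.07402048]]
knob [[0.51111306 0.1736642  0.107     ]] [[0.52097602 0.17682171 0.07394806]]
valve [[0.62082059 0.18046777 0.112     ]] [[0.62123457 0.18056645 0.11105813]]
```

View pics/cropT.png

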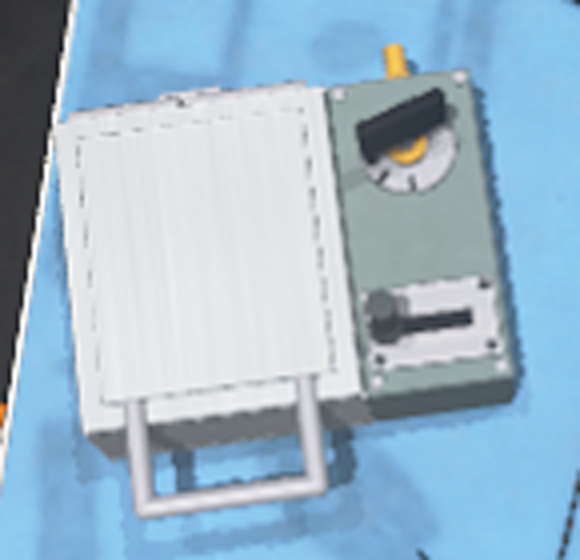

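View pics/cropS.png

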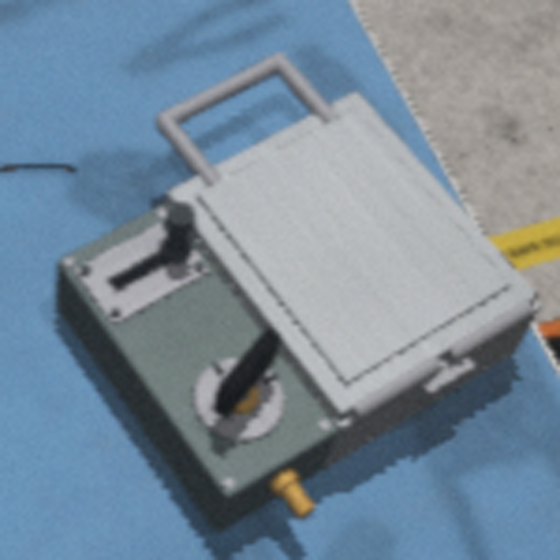

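Top crop: the bar runs (145,510)–(320,490), the knob head is at (383,303) at the lid end of its slot, and the wing runs (362,145)–(443,100). The ticks at (380,175) and (412,188) are 45° and 90°, so the nose points to the lid side. Now fit these points metrically.

```bash
cat > meas.py <<'E'
from h import *
import sys
def cloud(k):
    vv,uu=np.mgrid[0:420,0:560]; uv=np.c_[uu.ravel(),vv.ravel()]
    P=bydepth(k,uv); return P[k['range_z'].ravel()>0], k['frame'].reshape(-1,3)[k['range_z'].ravel()>0]
def rect(P): 
    (c,s,a)=cv2.minAreaRect((P[:,:2]*1000).astype(np.float32)); return np.round(c,1),np.round(s,1),round(a,1)
E
python3 - <<'E'
from meas import *
c=dict(np.load('pics/top.npz')); s=dict(np.load('pics/scene.npz'))
# bar ends / arms by pixels (crop /4 + offset)
T=lambda p:np.array(p)/4.+[145,90]
S=lambda p:np.array(p)*150/560.+[280,150]
bt=onplane(c,[T((147,510)),T((318,489))],.068); bs=onplane(s,[S((163,122)),S((281,58))],.068)
print('bar top',bt.round(4),'scene',bs.round(4))
for b in(bt,bs): d=b[0]-b[1]; print(b.mean(0), np.hypot(*d[:2]), np.degrees(np.arctan2(-d[0],d[1])))
for n,k in(('top',c),('scene',s)):
    P,F=cloud(k); near=lambda x,y,r:np.hypot(P[:,0]-x,P[:,1]-y)<r
    m=near(.62,.18,.045)&(P[:,2]>.100)&(P[:,2]<.125); print(n,'wing',m.sum(),rect(P[m]),np.median(P[m],0))
    V=P[m][:,:2]; w,v=np.linalg.eigh(np.cov(V.T)); print(' dir',v[:,1],np.sqrt(w))
    m=near(.515,.175,.03)&(P[:,2]>.095)&(P[:,2]<.125); print(' knob',m.sum(),P[m].mean(0),rect(P[m]))
    m=(P[:,0]>.4)&(P[:,0]<.7)&(P[:,1]>.13)&(P[:,1]<.42)&(P[:,2]>.05)&(P[:,2]<.08); 
    w=F.min(1)>(150 if n=='top' else 120); lidm=m&(P[:,2]>.062)&w&(P[:,0]>.455)
    print(' lid',rect(P[lidm]),np.median(P[lidm][:,2]),' allbox',rect(P[m]))
    m=(P[:,0]>.3)&(P[:,0]<.8)&(P[:,1]>-.05)&(P[:,1]<.15)&(P[:,2]>.01)&(P[:,2]<.05)&(F[:,1].astype(int)>F[:,2].astype(int)+40); print(' driver',rect(P[m]) if m.sum()>5 else 0)
# pixels
print('knob top', onplane(c,T((383,300)),.107), onplane(s,S((179,214)),.107))
print('wing top ends T', onplane(c,[T((360,130)),T((442,93))],.112))
print('dial centre T via ticks', onplane(c,[T((380,175)),T((412,186))],.064))
E
```

```text
bar top [[0.4145 0.2936 0.068 ]
 [0.4333 0.2067 0.068 ]] scene [[0.4396 0.2075 0.068 ]
 [0.4163 0.2986 0.068 ]]
[0.42386494 0.25016956 0.068     ] 0.08890257417934214 12.192753037390464
[0.42792101 0.25307749 0.068     ] 0.09401732412338432 -165.6453923753373
top wing 148 (array([625.5, 180.8]), array([11., 49.]), 33.0) [0.62453863 0.18067646 0.11010875]
 dir [-0.51504818  0.85716123] [0.00301404 0.01430389]
 knob 57 [0.52455453 0.18107785 0.10566222] (array([525.1, 181.5]), array([14.9, 15.8]), 26.5)
 lid (array([554.2, 242.4]), array([207.1, 225.3]), 13.5) 0.07248141120235418  allbox (array([546.4, 238.9]), array([239.8, 230.3]), 13.0)
 driver (array([633.7,  63.1]), array([326. ,  86.2]), 32.1)
scene wing 133 (array([629.1, 180.6]), array([10.5, 49.7]), 31.2) [0.63084619 0.17899161 0.1113834 ]
 dir [-0.51959953  0.85440993] [0.00304968 0.01483528]
 knob 46 [0.52743618 0.18133113 0.10520126] (array([526.8, 181.5]), array([13.5, 17.7]), 70.9)
 lid (array([554.8, 243.6]), array([207.4, 222.8]), 13.2) 0.07313374652691906  allbox (array([548. , 237.4]), array([239.7, 231. ]), 13.6)
 driver (array([529.3, -26.7]), array([29.7, 46.8]), 4.4)
knob top [[0.52535434 0.17968493 0.107     ]] [[0.52786834 0.18072652 0.107     ]]
wing top ends T [[0.61356924 0.20036981 0.112     ]
 [0.63758799 0.16039969 0.112     ]]
dial centre T via ticks [[0.60919347 0.19304031 0.064     ]
 [0.60439451 0.17515964 0.064     ]]
```

Two views agree: box yaw about 13.3°, valve (0.627, 0.181) at about 18°, knob (0.526, 0.181), bar (0.426, 0.252). These fit the drawing: knob–handle is 81 mm in box x (55 + 81 = 136) and 91.5 mm in y.

```bash
cat > go.py <<'E'
# python3 go.py x y z yaw(world deg of tool y axis)
from h import *; import sys
s=get_state(); M=R.from_quat(s['tcp_rot']).as_matrix()
x,y,z,a=map(float,sys.argv[1:5]); p=np.array([x,y,z])
cur=np.degrees(np.arctan2(M[1,1],M[0,1]))
print('t',s['time'].__round__(2),'pos',s['eef_pos'].round(4),'yaw',round(cur,1),'F',s['contact_force'].round(1),'open',round(s['opening'],3))
print('shift',(M.T@(p-s['eef_pos'])*1000).round(1),'turn',round(-(a-cur),1))
E
python3 go.py .627 .181 .23 31.1
```

```text
t 0.1 pos [0.1482 0.6579 0.23  ] yaw 77.3 F [ 0.6 -0.4  0.1] open 0.999
shift [-571.9 -359.9    0.7] turn 46.2
```

```bash
python3 -m crank '[[[-40,-25,0],4,60],[[-80,-50,0],8,60],[[-120,-75,0],12,60],[[-160,-101,0],16,60],[[-200,-126,0],20,60],[[-240,-151,0],24,60],[[-280,-176,0],28,60],[[-320,-201,0],32,60],[[-360,-226,0],36,60],[[-360,-226,0],36,60]]' 40; python3 go.py .627 .181 .23 31.1; python3 -c "
from h import *
c=cam('scene');cv2.imwrite('pics/s1.png',c['frame'])"
```

```text
time: 1.1
eef_pos: [0.4532, 0.355, 0.2309]
tcp_rot: [0.416, 0.91, -0.001, 0.001]
contact_force: [-0.2, 0.7, 0.3]
opening: 0.764
finger_force: 0.0
t 1.1 pos [0.4532 0.355  0.2309] yaw 40.9 F [-0.2  0.7  0.3] open 0.764
shift [-245.2   17.6    1.3] turn 9.8
```

View pics/s1.png

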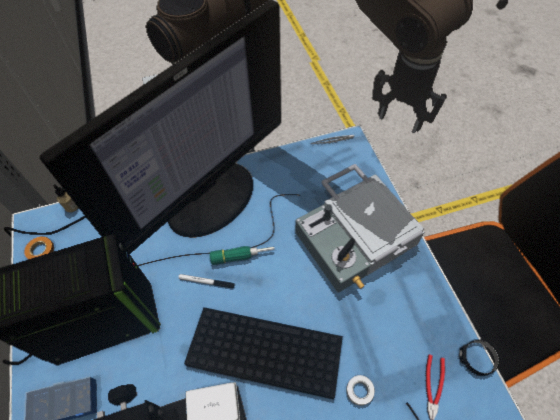

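The arm comes in high and clear of the monitor, with the gripper at (410,95) and the scene untouched. Continue to above the valve.

```bash
python3 -m crank '[[[-40,3,0],2,60],[[-80,6,0],4,60],[[-120,9,0],6,60],[[-160,12,0],8,60],[[-200,15,0],10,60],[[-230,17,0],10,60],[[-245,18,0],10,60],[[-245,18,0],10,60]]'; python3 go.py .627 .181 .084 31.1; python3 - <<'E'
from meas import *
for n in('scene','top'):
    c=cam(n); f=c['frame']
    cv2.imwrite(f'pics/{n}2.png',f)
a=np.hstack([cv2.imread('pics/scene2.png')[60:300,240:440],cv2.imread('pics/top2.png')[60:300,150:350]])
cv2.imwrite('pics/both2.png',cv2.resize(a,None,fx=2,fy=2))
E
```

```text
time: 1.95
eef_pos: [0.6254, 0.1864, 0.2307]
tcp_rot: [0.491, 0.871, -0.0, -0.0]
contact_force: [-0.8, 0.6, -0.6]
opening: 0.76
finger_force: 0.0
t 1.95 pos [0.6254 0.1864 0.2307] yaw 31.3 F [-0.8  0.6 -0.6] open 0.76
shift [ -5.6  -1.3 146.7] turn 0.2
```

View pics/both2.png

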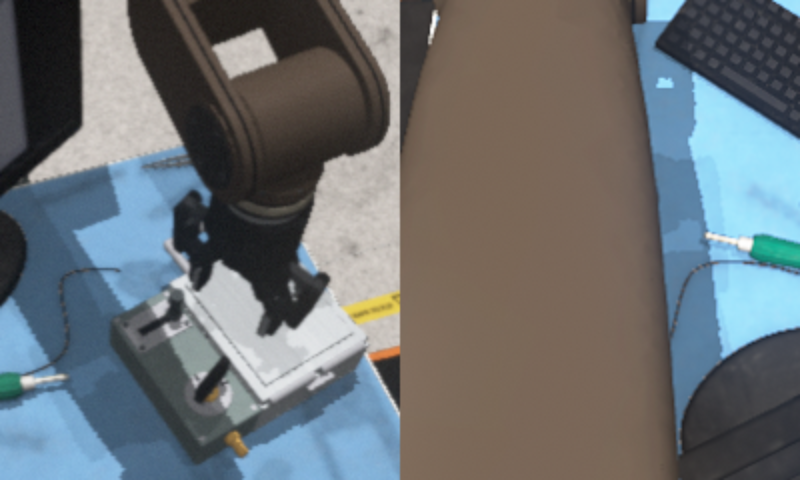

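The top camera is blocked by the arm. The scene view shows the gripper above the valve and aligned across the wing. Lower partway and check.

```bash
python3 -m crank '[[[0,0,35],0,60],[[0,0,75],0,60],[[0,0,100],0,60],[[0,0,100],0,60],[[0,0,100],0,60]]'; python3 go.py .627 .181 .084 31.1; python3 - <<'E'
from meas import *
c=cam('scene'); cv2.imwrite('pics/s3.png',cv2.resize(c['frame'][130:320,270:440],None,fx=3.1,fy=3.1))
E
```

```text
time: 2.55
eef_pos: [0.6244, 0.188, 0.1317]
tcp_rot: [0.489, 0.872, -0.0, -0.0]
contact_force: [1.2, 0.2, 1.0]
opening: 0.767
finger_force: 0.0
t 2.55 pos [0.6244 0.188  0.1317] yaw 31.4 F [1.2 0.2 1. ] open 0.767
shift [-7.3 -1.4 47.7] turn 0.3
```

View pics/s3.png

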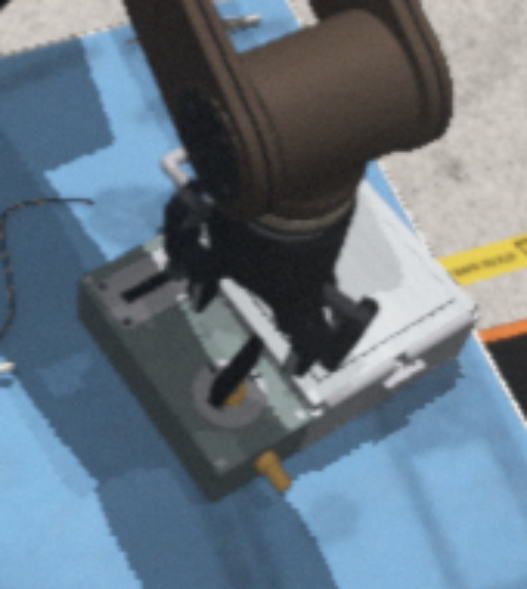

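Fingertips at (200,300) and (305,370) straddle the wing at (237,368), and the knob is clear. Correct the remaining 7 mm, then lower and close.

```bash
python3 -m crank '[[[-7,-1.5,0],0,60],[[-7,-1.5,15],0,60],[[-7,-1.5,32],0,60],[[-7,-1.5,46],0,60],[[-7,-1.5,46],0,60],[[-7,-1.5,46],0,60]]'; python3 go.py .627 .181 .084 31.1
```

```text
time: 3.2
eef_pos: [0.6268, 0.1797, 0.0839]
tcp_rot: [0.49, 0.872, -0.001, -0.001]
contact_force: [-0.7, 0.1, 0.1]
opening: 0.762
finger_force: 0.0
t 3.2 pos [0.6268 0.1797 0.0839] yaw 31.3 F [-0.7  0.1  0.1] open 0.762
shift [ 1.   0.9 -0.1] turn 0.2
```

```bash
python3 -m crank '[[[1,1,0],0,140],[[1,1,0],0,180],[[1,1,0],0,255],[[1,1,0],0,255],[[1,1,0],0,255],[[1,1,0],0,255],[[1,1,0],0,255],[[1,1,0],0,255]]' 40; python3 go.py .627 .181 .084 31.1
```

```text
time: 4.0
eef_pos: [0.6291, 0.1818, 0.0862]
tcp_rot: [0.49, 0.872, 0.001, 0.001]
contact_force: [4.6, 3.1, 0.1]
opening: 0.108
finger_force: 45.0
t 4.0 pos [0.6291 0.1818 0.0862] yaw 31.3 F [4.6 3.1 0.1] open 0.108
shift [ 0.4 -2.2  2.2] turn 0.2
```

```bash
python3 -m crank '[[[0,2,0],0,255],[[0,2,0],-4,255],[[0,2,0],-8,255],[[0,2,0],-12,255],[[0,2,0],-16,255],[[0,2,0],-20,255],[[0,2,0],-24,255],[[0,2,0],-27,255],[[0,2,0],-27,255],[[0,2,0],-27,255]]'; python3 go.py .627 .181 .084 58.3
```

```text
time: 5.0
eef_pos: [0.6294, 0.182, 0.0861]
tcp_rot: [0.274, 0.962, -0.0, -0.0]
contact_force: [-2.3, -0.5, 5.4]
opening: 0.106
finger_force: 45.9
t 5.0 pos [0.6294 0.182  0.0861] yaw 58.3 F [-2.3 -0.5  5.4] open 0.106
shift [ 1.5 -2.1  2.1] turn -0.0
```

```bash
python3 -m crank '[[[0,0,0],0,60],[[0,0,0],0,60],[[0,0,0],0,60],[[0,0,0],0,60],[[0,0,-30],0,60],[[0,0,-70],0,60],[[0,0,-110],0,60],[[0,0,-110],0,60]]'; python3 go.py .426 .252 .16 13.3;  python3 - <<'E'
from meas import *
k=cam('scene'); P,F=cloud(k)
m=(np.hypot(P[:,0]-.627,P[:,1]-.18)<.045)&(P[:,2]>.100)&(P[:,2]<.118)&(F.max(1)<90); V=P[m][:,:2]
print(m.sum(),rect(P[m])); w,v=np.linalg.eigh(np.cov(V.T)); print(np.degrees(np.arctan(-v[0,1]/v[1,1])),np.sqrt(w))
cv2.imwrite('pics/s4.png',cv2.resize(k['frame'][170:310,290:430],None,fx=4,fy=4,interpolation=cv2.INTER_CUBIC))
E
```

```text
time: 5.8
eef_pos: [0.6334, 0.1828, 0.2036]
tcp_rot: [0.273, 0.962, 0.003, 0.006]
contact_force: [0.7, 0.3, 0.3]
opening: 0.767
finger_force: 0.0
t 5.8 pos [0.6334 0.1828 0.2036] yaw 58.3 F [0.7 0.3 0.3] open 0.767
shift [213.3 -50.5  40.9] turn 45.0
105 (array([629.5, 180.5]), array([ 9.5, 49. ]), 56.8)
57.4500645597268 [0.00259551 0.01509321]
```

Valve wing now at about 57.4° world, so 44° from the box: half open. Go above the bar handle.

```bash
python3 -m crank '[[[35,-8,0],7,100],[[70,-17,0],14,165],[[105,-25,0],21,165],[[140,-33,0],28,165],[[175,-42,0],35,165],[[205,-49,0],42,165],[[213,-50,15],45,165],[[213,-50,25],45,165],[[213,-50,25],45,165],[[213,-50,25],45,165]]' 30; python3 go.py .426 .252 .054 13.3;  python3 - <<'E'
from meas import *
k=cam('scene'); P,F=cloud(k)
m=(np.hypot(P[:,0]-.627,P[:,1]-.18)<.045)&(P[:,2]>.100)&(P[:,2]<.118)&(F.max(1)<90); V=P[m][:,:2]
print(m.sum(),rect(P[m])); w,v=np.linalg.eigh(np.cov(V.T)); print(np.degrees(np.arctan(-v[0,1]/v[1,1])),np.sqrt(w))
cv2.imwrite('pics/s5.png',cv2.resize(k['frame'][130:310,280:430],None,fx=3.3,fy=3.3,interpolation=cv2.INTER_CUBIC))
E
```

```text
time: 6.85
eef_pos: [0.4223, 0.2513, 0.1696]
tcp_rot: [0.62, 0.784, -0.001, -0.0]
contact_force: [-0.4, -0.4, -0.3]
opening: 0.35
finger_force: 0.0
t 6.85 pos [0.4223 0.2513 0.1696] yaw 13.3 F [-0.4 -0.4 -0.3] open 0.35
shift [-1.000e-01  3.900e+00  1.156e+02] turn -0.0
105 (array([629.6, 180.1]), array([ 9.3, 49.3]), 58.1)
58.71481683524539 [0.0026365  0.01507573]
```

View pics/s5.png

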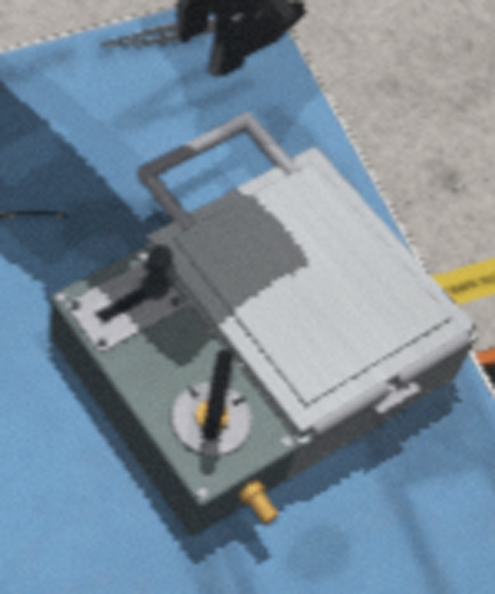

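The wing at (220,395) sits midway between the outer ticks at (200,393) and (240,397), about 45°. The bar spans (150,170)–(250,118). Descend on the bar.

```bash
python3 -m crank '[[[0,4,25],0,165],[[0,4,55],0,165],[[0,4,80],0,165],[[0,4,95],0,165],[[0,4,107],0,165],[[0,4,115],0,165],[[0,4,115],0,165],[[0,4,115],0,165]]'; python3 go.py .426 .252 .054 13.3
```

```text
time: 7.7
eef_pos: [0.4267, 0.2528, 0.056]
tcp_rot: [0.621, 0.784, 0.001, 0.0]
contact_force: [0.8, 0.1, 0.4]
opening: 0.353
finger_force: 0.0
t 7.7 pos [0.4267 0.2528 0.056 ] yaw 13.3 F [0.8 0.1 0.4] open 0.353
shift [-0.6 -0.8  2. ] turn -0.0
```

```bash
python3 -m crank '[[[0,0,1],0,190],[[0,0,1],0,205],[[0,0,1],0,255],[[0,0,1],0,255],[[0,0,1],0,255],[[0,0,1],0,255]]' 30; python3 go.py .426 .252 .054 13.3
```

```text
time: 8.3
eef_pos: [0.4273, 0.253, 0.0552]
tcp_rot: [0.621, 0.784, 0.001, 0.001]
contact_force: [4.5, 1.0, 0.6]
opening: 0.127
finger_force: 29.7
t 8.3 pos [0.4273 0.253  0.0552] yaw 13.3 F [4.5 1.  0.6] open 0.127
shift [-0.7 -1.5  1.2] turn -0.0
```

Bar gripped (opening .127, about 11–12 mm). Tug gently in small steps.

```bash
python3 -m crank '[[[0,1,-1],0,255],[[0,1,-2],0,255],[[0,1,-3],0,255],[[0,1,-4],0,255],[[0,1,-4],0,255]]'; python3 -m crank '[[[0,0,-1],0,255],[[0,0,-2],0,255],[[0,0,-2],0,255]]'
```

```text
time: 8.8
eef_pos: [0.4273, 0.253, 0.0585]
tcp_rot: [0.621, 0.784, 0.001, 0.0]
contact_force: [4.8, 1.8, -1.5]
opening: 0.122
finger_force: 29.6
time: 9.1
eef_pos: [0.4274, 0.253, 0.0605]
tcp_rot: [0.621, 0.784, 0.001, 0.0]
contact_force: [5.3, 2.0, -2.1]
opening: 0.13
finger_force: 29.5
```

```bash
python3 -m crank '[[[0,0,-1],0,255],[[0,0,-1],0,255]]'; python3 -m crank '[[[0,0,-1],0,255],[[0,0,-1],0,255]]'; python3 -m crank '[[[0,0,-1],0,255],[[0,0,-1],0,255]]'
```

```text
time: 9.3
eef_pos: [0.4274, 0.253, 0.0615]
tcp_rot: [0.621, 0.784, 0.001, 0.0]
contact_force: [5.0, 2.3, -2.7]
opening: 0.126
finger_force: 29.5
time: 9.5
eef_pos: [0.4275, 0.253, 0.0624]
tcp_rot: [0.621, 0.784, 0.001, 0.0]
contact_force: [6.2, 2.9, -2.7]
opening: 0.126
finger_force: 29.5
time: 9.7
eef_pos: [0.4275, 0.253, 0.0635]
tcp_rot: [0.621, 0.784, 0.001, 0.0]
contact_force: [6.1, 1.8, -2.6]
opening: 0.123
finger_force: 29.5
```

```bash
python3 -m crank '[[[0,0,-1],0,255],[[0,0,-1],0,255]]'; python3 -m crank '[[[0,0,-1],0,255],[[0,0,-1],0,255]]';python3 -m crank '[[[0,0,-1],0,255],[[0,0,-2],0,255],[[0,0,-2],0,255]]'
```

```text
time: 9.9
eef_pos: [0.4276, 0.253, 0.0645]
tcp_rot: [0.621, 0.784, 0.001, 0.0]
contact_force: [6.4, 2.1, -2.2]
opening: 0.125
finger_force: 29.5
time: 10.1
eef_pos: [0.4276, 0.253, 0.0655]
tcp_rot: [0.621, 0.784, 0.001, 0.0]
contact_force: [6.5, 2.3, -3.2]
opening: 0.123
finger_force: 29.5
time: 10.4
eef_pos: [0.4278, 0.2531, 0.0676]
tcp_rot: [0.621, 0.784, 0.001, 0.001]
contact_force: [6.0, 2.6, -2.0]
opening: 0.124
finger_force: 29.7
```

The handle has risen 12 mm at a steady 2–3 N, well past the 6 mm play, so the lid is free and the knob can be left alone. Work out the arc to 60°.

```bash
python3 -c "
import numpy as np
f=lambda t:np.array([-221*np.cos(t)+4*np.sin(t),221*np.sin(t)+4*np.cos(t)])
t0=np.radians(3.2)
for a,b in((3.2,range(6,31,3)),(30,range(33,61,3))):
  print([(d,*(f(np.radians(d))-f(np.radians(a))).round(0)) for d in b])"
```

```text
[(6, np.float64(1.0), np.float64(11.0)), (9, np.float64(3.0), np.float64(22.0)), (12, np.float64(5.0), np.float64(34.0)), (15, np.float64(8.0), np.float64(45.0)), (18, np.float64(11.0), np.float64(56.0)), (21, np.float64(16.0), np.float64(67.0)), (24, np.float64(20.0), np.float64(77.0)), (27, np.float64(25.0), np.float64(88.0)), (30, np.float64(31.0), np.float64(98.0))]
[(33, np.float64(6.0), np.float64(10.0)), (36, np.float64(13.0), np.float64(19.0)), (39, np.float64(20.0), np.float64(28.0)), (42, np.float64(28.0), np.float64(37.0)), (45, np.float64(36.0), np.float64(45.0)), (48, np.float64(44.0), np.float64(53.0)), (51, np.float64(53.0), np.float64(60.0)), (54, np.float64(63.0), np.float64(67.0)), (57, np.float64(72.0), np.float64(74.0)), (60, np.float64(82.0), np.float64(79.0))]
```

```bash
python3 -m crank '[[[0,3,-11],0,255],[[0,5,-22],0,255],[[0,7,-34],0,255],[[0,10,-45],0,255],[[0,13,-56],0,255],[[0,13,-56],0,255]]'; python3 go.py .426 .252 .054 13.3
```

```text
time: 11.0
eef_pos: [0.4391, 0.2557, 0.1248]
tcp_rot: [0.62, 0.784, -0.001, -0.001]
contact_force: [-3.6, -0.2, -1.5]
opening: 0.123
finger_force: 29.5
t 11.0 pos [0.4391 0.2557 0.1248] yaw 13.3 F [-3.6 -0.2 -1.5] open 0.123
shift [ -0.6 -13.4  70.9] turn 0.0
```

```bash
python3 -m crank '[[[0,4,-11],0,255],[[0,8,-21],0,255],[[0,13,-32],0,255],[[0,19,-42],0,255],[[0,25,-52],0,255],[[0,32,-61],0,255],[[0,39,-70],0,255],[[0,39,-70],0,255]]'; python3 go.py .426 .252 .054 13.3
```

```text
time: 11.8
eef_pos: [0.4776, 0.2648, 0.1966]
tcp_rot: [0.62, 0.784, -0.001, -0.001]
contact_force: [-8.6, -1.2, 5.6]
opening: 0.121
finger_force: 29.5
t 11.8 pos [0.4776 0.2648 0.1966] yaw 13.3 F [-8.6 -1.2  5.6] open 0.121
shift [ -0.6 -52.9 142.7] turn -0.0
```

```bash
python3 -m crank '[[[0,5,-10],0,255],[[0,12,-19],0,255],[[0,20,-28],0,255],[[0,29,-35],0,255],[[0,39,-42],0,255],[[0,39,-42],0,255]]'; python3 go.py .426 .252 .054 13.3
```

```text
time: 12.4
eef_pos: [0.5181, 0.2743, 0.2367]
tcp_rot: [0.621, 0.784, 0.002, 0.001]
contact_force: [3.4, 2.1, -5.0]
opening: 0.127
finger_force: 29.9
t 12.4 pos [0.5181 0.2743 0.2367] yaw 13.3 F [ 3.4  2.1 -5. ] open 0.127
shift [ -0.7 -95.6 182.3] turn -0.0
```

```bash
python3 -m crank '[[[0,6,-4],0,255],[[0,12,-7],0,255],[[0,18,-10],0,255],[[0,18,-10],0,255],[[0,18,-10],0,255]]'; python3 go.py .426 .252 .054 13.3; python3 - <<'E'
from meas import *
k=cam('scene'); P,F=cloud(k)
cv2.imwrite('pics/s6.png',k['frame'])
b=(P-[.641,.3024,.064])@np.array([[.973,.230,0],[-.230,.973,0],[0,0,1]]).T  # rel. hinge, box axes
for lo,hi in((-.06,-.02),(.02,.06)):
    m=(b[:,1]>lo)&(b[:,1]<hi)&(b[:,2]>.03)&(b[:,2]<.14)&(b[:,0]>-.1)&(b[:,0]<.04); x,z=b[m,0],b[m,2]
    for _ in range(3):
        p=np.polyfit(z,x,1); e=abs(x-np.polyval(p,z)); x,z=x[e<.006],z[e<.006]
    print(m.sum(),len(x),'angle',np.degrees(np.arctan2(1,-p[0])),p)
m=(np.hypot(P[:,0]-.627,P[:,1]-.18)<.045)&(P[:,2]>.100)&(P[:,2]<.118)&(F.max(1)<90); V=P[m][:,:2]
w,v=np.linalg.eigh(np.cov(V.T)); print('wing',m.sum(),np.degrees(np.arctan(-v[0,1]/v[1,1])))
E
```

```text
time: 12.9
eef_pos: [0.5331, 0.2779, 0.2469]
tcp_rot: [0.62, 0.784, 0.0, 0.0]
contact_force: [-4.9, -0.5, 4.6]
opening: 0.126
finger_force: 30.7
t 12.9 pos [0.5331 0.2779 0.2469] yaw 13.3 F [-4.9 -0.5  4.6] open 0.126
shift [  -0.6 -110.2  192.9] turn 0.0
912 911 angle 58.46970463689749 [-0.61352834  0.01287735]
828 828 angle 58.4414712382128 [-0.61420679  0.01297437]
wing 123 45.22590421044889
```

View pics/s6.png

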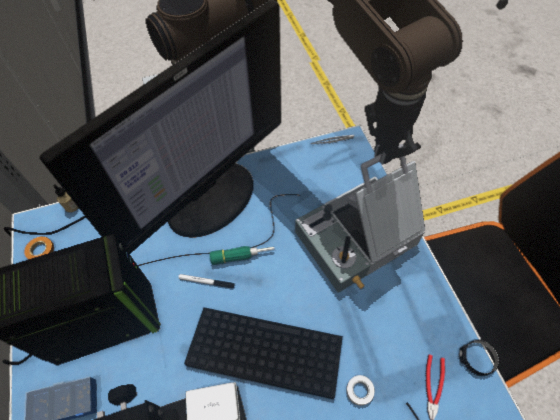

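The lid is held open at (390,215), about 58.5°; the valve is at (346,247) and the tools are untouched. Nudge to 60° and recheck the valve, since its mask may include the dark chamber.

```bash
python3 -m crank '[[[0,3,-1],0,255],[[0,4,-2],0,255],[[0,4,-2],0,255],[[0,4,-2],0,255],[[0,4,-2],0,255]]'; python3 - <<'E'
from meas import *
k=cam('scene'); P,F=cloud(k)
b=(P-[.641,.3024,.064])@np.array([[.973,.230,0],[-.230,.973,0],[0,0,1]]).T
m=(abs(b[:,1])<.06)&(b[:,2]>.03)&(b[:,2]<.14)&(b[:,0]>-.1)&(b[:,0]<.04); p=np.polyfit(b[m,2],b[m,0],1); print('lid',np.degrees(np.arctan2(1,-p[0])))
for zl in(.1,.104,.107):
  for r in(.028,.035):
    m=(np.hypot(P[:,0]-.6285,P[:,1]-.1805)<r)&(P[:,2]>zl)&(P[:,2]<.118)&(F.max(1)<90)&(b[:,1]<-.085); V=P[m][:,:2]
    w,v=np.linalg.eigh(np.cov(V.T)); print('wing',m.sum(),rect(P[m]),np.degrees(np.arctan(-v[0,1]/v[1,1])),np.sqrt(w))
cv2.imwrite('pics/s7.png',cv2.resize(k['frame'][190:300,290:400],None,fx=5,fy=5,interpolation=cv2.INTER_CUBIC))
E
```

```text
time: 13.45
eef_pos: [0.5363, 0.2787, 0.2489]
tcp_rot: [0.62, 0.784, -0.0, -0.0]
contact_force: [-5.3, -1.0, 5.6]
opening: 0.122
finger_force: 30.8
lid 59.440900473424854
wing 118 (array([629.3, 180. ]), array([10.1, 49.6]), 58.3) 58.78598048818978 [0.00289173 0.0150411 ]
wing 118 (array([629.3, 180. ]), array([10.1, 49.6]), 58.3) 58.78598048818978 [0.00289173 0.0150411 ]
wing 113 (array([629.2, 180.1]), array([10. , 49.3]), 58.4) 58.67174543180373 [0.00288551 0.01478904]
wing 113 (array([629.2, 180.1]), array([10. , 49.3]), 58.4) 58.67174543180373 [0.00288551 0.01478904]
wing 108 (array([629.2, 180.1]), array([10. , 49.3]), 58.4) 58.40913818498865 [0.00289624 0.0144531 ]
wing 108 (array([629.2, 180.1]), array([10. , 49.3]), 58.4) 58.40913818498865 [0.00289624 0.0144531 ]
```

View pics/s7.png

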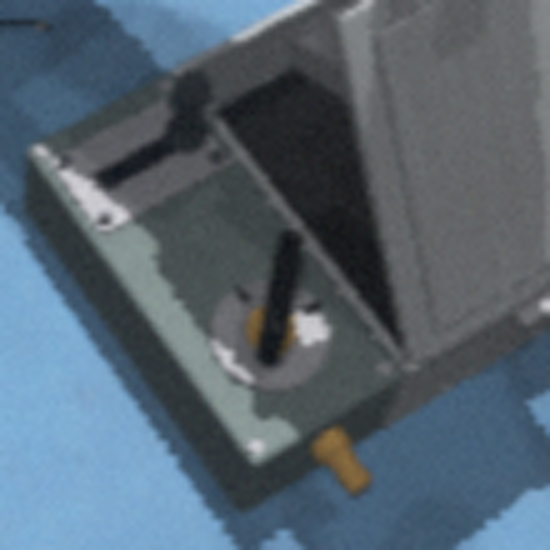

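The wing at (280,300) sits midway between the outer ticks (243,295) and (312,305), about 45°. The lid is at 59.4°, held steady, and the knob is untouched at home. Hand in.

```bash
python3 -c "
from plant import ctrl; print(ctrl.sign_off())"
```

```text
the job is handed in; nothing more can be done
None
```

I turned the valve to half open (about 45°), the gentle tug showed the lid was not caught, so I left the release knob alone, lifted the lid, and handed in with it held by its handle at about 59°.

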